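# Move the lot marker to the stag cup

### The arm

A 7-joint arm with a two-finger parallel gripper is mounted at the origin on a cart in front of the work surface, level with it; the furniture and walls round the work are solid. World frame = base frame: x ahead of the robot, y to its left, z up, the work surface at z = 0. Lengths are in m, angles in rad, forces in N, time in s.
With the tool pointing down it reaches from about 0.4 to 0.85 m from the base axis. Payload 10.4 kg.
Tool frame: the origin (TCP) lies between the finger pads; the fingertips stand 17 mm ahead of it and the grasp point (between the pads) lies 2 mm behind it; z points along the fingers, y is the line along which they close (so a half turn about z gives the same grasp; the last joint's range is limited). The gripper opens to 85 mm and grips with 20 to 120 N. Pads are 22 mm wide; open, the fingers measure 114 mm over their backs; the gripper's body (76 mm by 85 mm) begins 54 mm behind the grasp point. The pads swing forward as they close: fully open they stand 13 mm farther back than shut.
Start: joints at [-1.315, 0.332, -0.065, 1.46, 0.022, 1.35, -0.088], TCP at [0.172, 0.601, 0.211] pointing down, gripper open.
Joint ranges: [-2.6, 2.6], [-0.5, 2.12], [-1.47, 1.34], [0.16, 2.42], [-1.27, 4.41], [0.06, 2.06], [-2.6, 2.6]. Speed limits (rad/s): [2.22, 2.22, 2.79, 2.79, 3.14, 3.14, 3.14].

### API

Orientations are given as a unit quaternion [x, y, z, w].
In Python, from workcell import readout, imaging, manip gives the robot as it stands. The module is installed in compiled form; this text tells all that it offers.
- The arm moves only by the shell command python3 -m crank 'ROWS' [OPENING] [FORCE]. ROWS is JSON, a list of rows, each a list of 4 numbers: the shift along the tool's x, y, z as a fraction of full scale, then the turn about the tool's z as a fraction of full scale. In form: [[x, y, z, yaw], ...]. A call has 1 to 5 rows; each row is the pose to reach, as a shift and turn from the pose commanded when the call began, along the tool's axes at that moment; what a row does not reach only later rows make up. Full scale, the value 1, is 400 mm for a shift and 60 degrees for a turn. A row lasts 1/12 s, in which the tool goes at most 41.7 mm and 7.16 degrees, less where a joint would pass 70% of its speed; a pose out of reach is approached as far as the arm can. A call with a number of a shift or a turn outside -1 to 1 is refused whole. A call with a gripper value outside its range is refused whole. OPENING is the gripper command: -1 is shut, 1 is fully open, values between are in proportion, set as the call begins (- or left out, the last holds). The fingers move at their own pace and stop on an object; FORCE is the grip in N (left out, the last holds). Time passes only in rows, so rows that repeat a pose let the fingers close. It gives the time, the measured TCP pose, the force, the opening and the grip force at its end, in the units of the state.
- readout.get_obs(): the state, without advancing time (a new reading comes with each control period).
- imaging.camera(name): name is "side" or "top"; returns a dict with "color" (384x512x3 uint8, red, green, blue), "fx", "fy", "cx", "cy" (pixels), "k1" (the pictures are not rectified: a ray, as slopes to the right and down, at radius r is drawn at 1 + k1 r^2 times it, then the intrinsics apply), "rvec" (rotation vector, rad) and "tvec" (3), from world to camera coordinates, as OpenCV has them. Camera axes: x right, y down, z forward; pixel columns grow to the right and rows downward; lengths in m; the calibration is good to about 2 mm. A picture is of the moment at which its call begins. There is no depth.
- manip.hand_in(): hands the job in; it is judged then, once.
The state is a dict: "clock": time; "joint_pos": joint angles; "joint_velocities": joint speeds; "tau": joint torques, N m; "position": TCP position; "ee_rot": TCP orientation; "ft_force": force on the tool from outside, world axes, zero at the start; "torque": the same for the moment, N m; "grip_width": opening from 0.0 (shut) to 1.0 (fully open); "grasp_force": force on a finger pad.
Only numpy, scipy, OpenCV 4.12 (cv2) and the standard library are available. Lean on these libraries where they do the work, as an engineer would, in place of code of your own. Each camera call takes 0.05 s, during which the arm holds its last target. There are 200 camera calls.

### The job

The stag cup (the one with antlers) on the near tray, just behind the notched rail, is the next lot of the sale. Lift the release bar of the lot marker on the rail, hold it up while you slide the marker along to the notch that brings its pointer most nearly in front of that cup, then let the bar go so that it drops fully home and the marker is caught there. Do not disturb the cups or the salt jar.

Things in the scene. Friction and masses are not known exactly. Their poses are not given: they have to be found in the camera images.
- rail: Notched slide rail fixed on the table in front of the tray: aluminium base 84 wide (x) x 440 long (y) x 12 high, black end blocks to 36 mm high, steel rack along the middle. Origin: centre of its underside. Its y axis runs along the rail, x across it towards the cups, z up. Turned at most 5 degrees on the table. 18 notches, 20 mm apart.
- carriage (a joint): Place in m of the lot marker (carriage) along the rail: notches at 0, 0.02 ... 0.34, growing along the rail's +y; 1.5 mm play when caught. The middle of carriage, bar and pointer is at y = value - 0.17 in the rail frame. Grey saddle 94 wide x 60 long, top 46 mm above the table. Starts caught near the -y end. Locked while the bar is down; slides with under 1 N when it is up.
- release_bar (a joint): Height in m by which the release bar is lifted: 0 = down, fully home in a notch; 0.026 = upper stop. It clears the teeth from 0.016 on: hold it at 0.018 to 0.025 while sliding. Weight and spring pull it down with 3 to 5 N. Tooth tops are roof-shaped, so let go anywhere it slides into the nearest notch.
- bar_grip (a point): Centre of the release bar's grip: straight steel bar across the rail, 72 long (rail x) x 12 wide (rail y) x 14 high, on two 8 mm rods 60 mm apart. 85 mm above the table when down; 28 mm free below it. Pinch it from above between the rods, fingers closing along the rail. Axes as the rail's.
- pointer (a point): Tip of the marker's steel pointer, 74 mm from the carriage's middle towards the cups, 36 mm above the table; axes as the rail's. Behind the bar, 50 mm from the carriage's middle on the same side, stands the clear card holder with a blank white card, 56 mm long, top 88 mm above the table.
- cup_stag: The stag cup: plated stirrup cup, stag head with antlers upward, 83x74x179 mm. Origin: centre of its underside, on the tray 3 mm above the table, 155 to 180 mm across the rail from its middle. The marker is in front of it when pointer and this origin agree along the rail (rail y).
- cup_fox: Plated stirrup cup with a fox head (pricked ears, no antlers), 80x74x156 mm, standing in the same row. Origin: centre of its underside. Leave it alone.
- cup_ram: Plated stirrup cup with a ram head (curled horns), 74x74x147 mm, standing in the same row. Origin: centre of its underside. Leave it alone.
- salt_jar: Little glass salt jar, 44x44x66 mm, standing on the table to the right of the rail. Origin: centre of its underside. Leave it alone.

How it is judged:
On the way:
1. the marker is slid out of the -y end of the rail (past 50 mm) with the release bar held up (value of joint carriage above 0.05 m and value of joint release_bar above 0.012 m), for 0.1 s.
At the end, for the whole second after the job is handed in: The pointer is within 20 mm of the stag cup's middle, measured along the rail; the release bar is down (within 3 mm of fully home) in a notch, the marker is still, and the three cups and the salt jar are within 10 mm of where they stood (y of cup_stag in the frame of pointer between -0.02 and 0.02 m and value of joint release_bar below 0.003 m and velocity of joint carriage between -0.01 and 0.01 m/s and distance of each of cup_stag, cup_fox, cup_ram, salt_jar from where it was at the start of the episode below 0.01 m); the robot touches nothing.
It fails at once if a cup or the salt jar is shoved more than 20 mm or tipped over (distance of any of cup_stag, cup_fox, cup_ram, salt_jar from where it was at the start of the episode above 0.02 m or angle between any of cup_stag, cup_fox, cup_ram, salt_jar's own z axis and vertical above 0.5 rad).
It also fails if it takes over 35 s, if anything falls off the work surface, if the arm or the gripper's body presses on something with over 40 N, if the wrist force passes 120 N, or if a joint passes its speed limit or range.

## Working session

There is one attempt and no reset: what is moved stays moved. The work goes in short steps, Python scripts to look and compute and a shell command to move; the robot and the scene stay as the last step left them, time stands still between calls to the robot, and variables do not carry over. Pictures are saved under pics/ and viewed, at most 10 in all, crops included, and the job is handed in when it is done.

```bash
mkdir -p pics
cat > h.py <<'E'
import numpy as np, cv2
from workcell import readout, imaging
def cam(n,f=None):
    c=imaging.camera(n)
    if f: cv2.imwrite('pics/'+f,c['color'][:,:,::-1])
    return c
def ray(c,u,v):
    R=cv2.Rodrigues(np.array(c['rvec'],float))[0]; t=np.array(c['tvec'],float).ravel()
    K=np.array([[c['fx'],0,c['cx']],[0,c['fy'],c['cy']],[0,0,1.]])
    p=cv2.undistortPoints(np.array([[[u,v]]],float),K,np.array([c['k1'],0,0,0.]))[0,0]
    return -R.T@t, R.T@np.array([p[0],p[1],1])
def onz(c,u,v,z):
    o,d=ray(c,u,v); return o+d*(z-o[2])/d[2]
def proj(c,P):
    K=np.array([[c['fx'],0,c['cx']],[0,c['fy'],c['cy']],[0,0,1.]])
    return cv2.projectPoints(np.array(P,float).reshape(-1,1,3),np.array(c['rvec'],float),np.array(c['tvec'],float),K,np.array([c['k1'],0,0,0.]))[0].reshape(-1,2)
E
python3 - <<'E'
from h import *
a=cam('top','top0.png');b=cam('side','side0.png')
for c in(a,b): print(ray(c,256,192))
o=readout.get_obs();print(o['clock'],o['position'],o['ee_rot'],o['grip_width'])
E
```

```text
(array([ 0.33410929, -0.01111465,  1.09063756]), array([ 0.19961377, -0.00222402, -0.97987385]))
(array([ 1.03770454, -0.74720726,  1.09021632]), array([-0.37337264,  0.53674163, -0.75673764]))
0.1 [0.17193821 0.60053199 0.21019642] [ 1.38968808e-01  9.90296566e-01 -6.14752805e-04 -5.48792259e-05] 1.0013963448027348
```

View pics/top0.png

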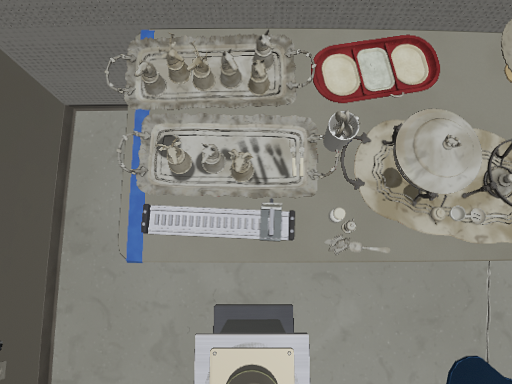

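View pics/side0.png

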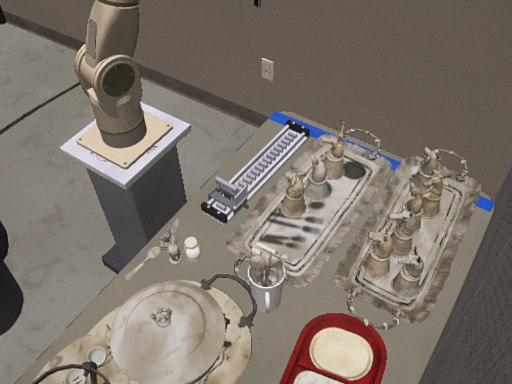

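The top view shows the rail from (147,218) to (293,225), with the carriage at (270,222). The near-tray cups are at about (178,158), (211,155) and (241,165). I'll zoom in to tell which is the stag.

Run:
```python
import cv2,numpy as np
a=cv2.imread('pics/top0.png')[125:250,130:310]; b=cv2.imread('pics/side0.png')[110:235,190:370]
f=lambda i:cv2.resize(i,None,fx=4.4,fy=4.4,interpolation=cv2.INTER_CUBIC)[:,:790]
cv2.imwrite('pics/z0.png',f(a));cv2.imwrite('pics/z1.png',f(b))
```

```text
(no output)
```

View pics/z0.png

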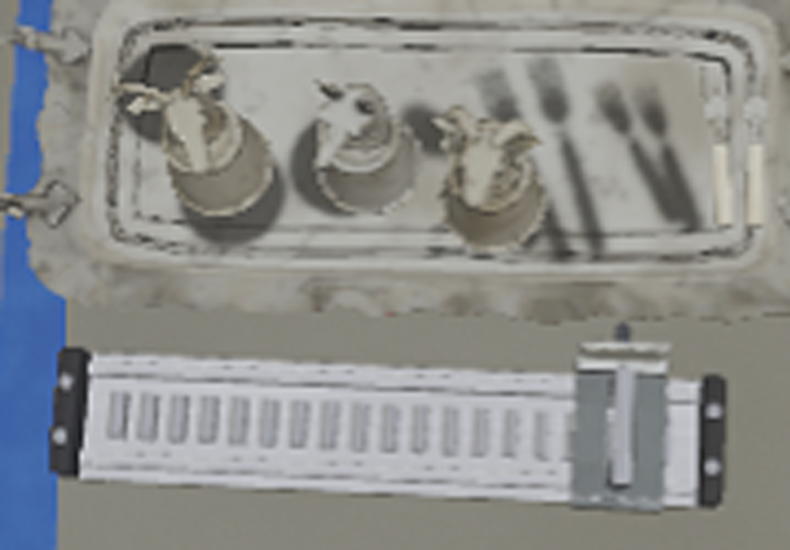

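View pics/z1.png

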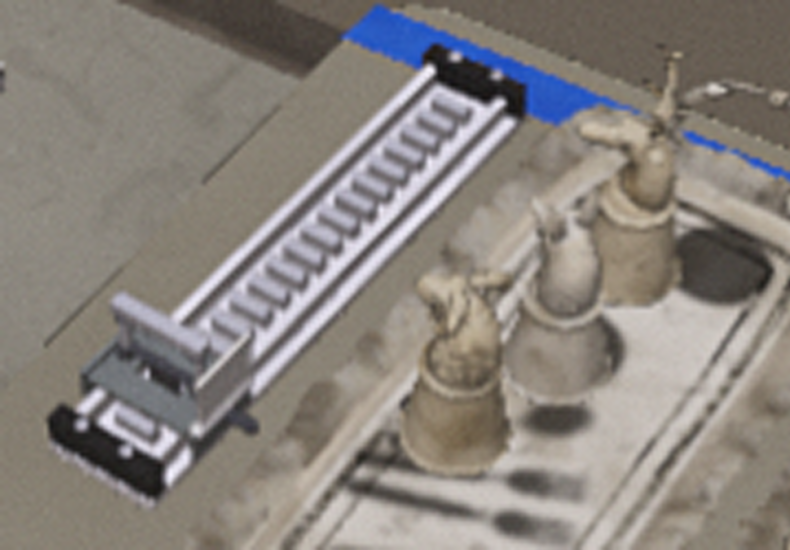

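The antlered cup is the leftmost one in the top view: its base circle is near zoom px (218,163), and in the side view it is the far cup at (637,270) with antlers standing up. The middle cup is the fox and the right one the ram. The grip bar runs from zoom px (624,366) to (620,484), and the end blocks are at (69,412) and (712,441).

```bash
cat > m.py <<'E'
from h import *
T=lambda u,v:(130+u/4.4-.4,125+v/4.4-.4)
S=lambda u,v:(190+u/4.4-.4,110+v/4.4-.4)
a=cam('top');b=cam('side')
L=onz(a,*T(69,412),.036);R=onz(a,*T(712,441),.036)
ey=(L-R)/np.linalg.norm(L-R);ex=np.array([ey[1],-ey[0],0]);c=(L+R)/2
print('len',np.linalg.norm(L-R),'c',c,'yaw deg',np.degrees(np.arctan2(-ey[0],ey[1])))
rf=lambda p:((p-c)@ex,(p-c)@ey)
for n,p in dict(stagT=onz(a,*T(218,163),.003),stagS=onz(b,*S(637,272),.003),foxT=onz(a,*T(365,165),.003),ramT=onz(a,*T(494,198),.003),ramS=onz(b,*S(455,440),.003),
 gripT0=onz(a,*T(624,366),.092),gripT1=onz(a,*T(620,484),.092),ptr=onz(a,*T(623,328),.036),
 ptrS=onz(b,*S(255,427),.036),gS0=onz(b,*S(120,300),.092),gS1=onz(b,*S(207,350),.092),endS0=onz(b,*S(475,82),.036),endS1=onz(b,*S(107,450),.036)).items():print(n,p.round(4),np.round(rf(p),4))
def rw(x,y,z): p=c+x*ex+y*ey; return [p[0],p[1],z]
E
python3 m.py; python3 -c "
from h import *
from scipy.spatial.transform import Rotation as R
print(R.from_quat(readout.get_obs()['ee_rot']).as_matrix().round(4))"
```

```text
len 0.4177809374484032 c [0.46322197 0.09474641 0.036     ] yaw deg -2.6218953326725587
stagT [0.6501 0.2197 0.003 ] [0.1809 0.1333]
stagS [0.6543 0.2189 0.003 ] [0.1852 0.1327]
foxT [0.6484 0.1179 0.003 ] [0.1839 0.0316]
ramT [0.6247 0.0289 0.003 ] [ 0.1643 -0.0584]
ramS [0.6248 0.0256 0.003 ] [ 0.1645 -0.0617]
gripT0 [ 0.4938 -0.0551  0.092 ] [ 0.0374 -0.1483]
gripT1 [ 0.4212 -0.052   0.092 ] [-0.0352 -0.1485]
ptr [ 0.5279 -0.0572  0.036 ] [ 0.0716 -0.1488]
ptrS [ 0.5274 -0.056   0.036 ] [ 0.071  -0.1477]
gS0 [ 0.4269 -0.0541  0.092 ] [-0.0295 -0.1504]
gS1 [ 0.4961 -0.0587  0.092 ] [ 0.0398 -0.1518]
endS0 [0.4809 0.2933 0.036 ] [0.0086 0.1992]
endS1 [ 0.4607 -0.1206  0.036 ] [ 0.0073 -0.2152]
[[-9.614e-01  2.752e-01 -2.000e-04]
 [ 2.752e-01  9.614e-01 -8.000e-04]
 [-0.000e+00 -8.000e-04 -1.000e+00]]
```

The two views agree: the carriage is at about 0.02, and the stag is at rail y of about 0.133, so the target is notch 0.30. Moving there by way of a safe waypoint.

```bash
cat > to.py <<'E'
import sys
from h import *
from scipy.spatial.transform import Rotation as R
x,y,z=map(float,sys.argv[1:4]); o=readout.get_obs(); M=R.from_quat(o['ee_rot']).as_matrix()
d=M.T@(np.array([x,y,z])-o['position'])/.4
yaw=np.degrees(np.arctan2(-M[0,1],M[1,1]))
print('pos',np.round(o['position'],4),'yaw',yaw.round(2),'rows',d.round(4),'turn',round(-(-2.6-yaw)/60,4),'t',o['clock'],'F',np.round(o['ft_force'],1),'g',o['grip_width'],o['grasp_force'])
E
python3 -m crank '[[-0.79,-0.69,0,0],[-0.79,-0.69,0,0],[-0.79,-0.69,0,0],[-0.79,-0.69,0,0],[-0.79,-0.69,0,0]]' 0
python3 to.py .42 .15 .2
```

```text
clock: 0.62
position: [0.2858, 0.424, 0.2108]
ee_rot: [0.139, 0.99, 0.0, -0.0]
ft_force: [0.0, 0.3, -0.5]
grip_width: 0.499
grasp_force: 0.0
pos [0.2858 0.424  0.2108] yaw -15.97 rows [-0.511  -0.5664  0.0268] turn -0.2229 t 0.6167 F [ 0.   0.3 -0.5] g 0.49872887148502515 0.0
```

```bash
python3 -m crank '[[-0.51,-0.57,0.02,0],[-0.51,-0.57,0.02,0],[-0.51,-0.57,0.02,0],[-0.51,-0.57,0.02,-0.11],[-0.51,-0.57,0.02,-0.223]]' 0 >/dev/null
python3 to.py .459 -.0545 .15
```

```text
pos [0.3734 0.2432 0.2057] yaw -3.3 rows [-0.2563 -0.7307  0.139 ] turn -0.0116 t 1.0333 F [ 0.6 -0.5  0.4] g 0.4982614372998484 0.0
```

```bash
python3 -m crank '[[-0.256,-0.73,0.1,-0.012],[-0.256,-0.73,0.1,-0.012],[-0.256,-0.73,0.1,-0.012],[-0.256,-0.73,0.1,-0.012],[-0.256,-0.73,0.1,-0.012]]' 0 >/dev/null
python3 to.py .459 -.0545 .15
```

```text
pos [0.4292 0.0447 0.1789] yaw -2.78 rows [-0.0864 -0.2442  0.0721] turn -0.003 t 1.45 F [ 1.5  0.5 -0.3] g 0.4977388180229827 0.0
```

```bash
python3 -m crank '[[-0.086,-0.244,0.07,-0.003],[-0.086,-0.244,0.07,-0.003],[-0.086,-0.244,0.07,-0.003],[-0.086,-0.244,0.07,-0.003],[-0.086,-0.244,0.07,-0.003]]' 0 >/dev/null
python3 to.py .459 -.0545 .083
python3 -c "
from h import *
a=cam('top');b=cam('side')
f=lambda i:cv2.resize(i,None,fx=4,fy=4,interpolation=2)[:,:,::-1]
cv2.imwrite('pics/n.png',np.hstack([f(a['color'][160:260,225:315]),f(b['color'][140:240,190:280])]))"
```

```text
pos [ 0.4585 -0.0536  0.1506] yaw -2.77 rows [-0.0014 -0.0022  0.1691] turn -0.0029 t 1.8667 F [ 0.3 -0.5 -0.4] g 0.4994578830968724 0.0
```

View pics/n.png

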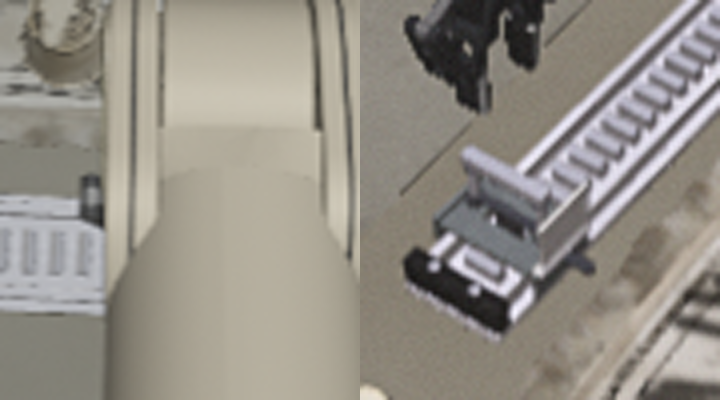

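The arm hides the bar from above. In the side view, the open fingers at (475,50) are above the bar at (505,180), which is where they should be. Descending and closing.

```bash
python3 -m crank '[[0,-0.002,0.06,0],[0,-0.002,0.11,0],[0,-0.002,0.15,0],[0,-0.002,0.169,0],[0,-0.002,0.169,0]]' 0 |grep force
python3 -m crank '[[0,0,0,0],[0,0,0,0],[0,0,0,0],[0,0,0,0],[0,0,0,0]]' -1 60 >/dev/null
python3 to.py .459 -.0545 .083
```

```text
ft_force: [-0.7, 0.7, -0.0]
grasp_force: 0.0
pos [ 0.4591 -0.0531  0.0839] yaw -2.61 rows [ 0.0002 -0.0035  0.0023] turn -0.0001 t 2.8 F [-0.4  0.9  0.3] g -0.0012819718131748931 0.0
```

The fingers closed on nothing, so I'm looking from the side.

```bash
python3 -c "
from h import *
b=cam('side')
cv2.imwrite('pics/n2.png',cv2.resize(b['color'][130:240,180:300],None,fx=5,fy=5,interpolation=2)[:,:,::-1])
o=readout.get_obs();print(proj(b,[o['position'],[.459,-.0545,.085]]),o['position'])"
```

```text
[[226.80395068 184.30665479]
 [226.47827478 184.31521727]] [ 0.45902224 -0.05315048  0.08377218]
```

View pics/n2.png

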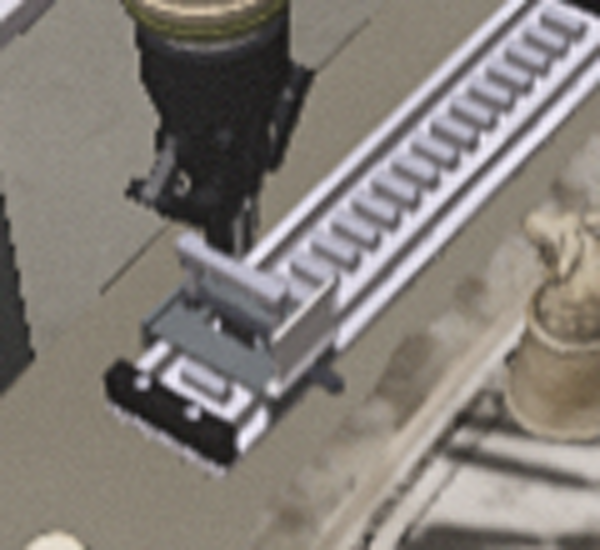

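The bar shows in full at crop (180,240)–(290,300), and the shut fingers at (240,235) pass behind it on the +y side. I'll compare where the reported tool axis should project.

```bash
python3 -c "
from h import *
a=cam('top');b=cam('side');o=readout.get_obs();p=o['position']
for dz in(-.017,0,.02,.054,.1,.15):print(dz,((proj(b,p+[0,0,dz])-[180,130])*5).round(0))
for dy in(-.006,.006):
  for dx in(-.036,.036): print('bar',((proj(b,[.459+dx,-.0545+dy,.092])-[180,130])*5).round(0))
g=cv2.cvtColor(b['color'],6)[130:240,180:300]
np.set_printoptions(linewidth=250)
print(g[30:62,36:58])
"
```

```text
-0.017 [[236. 292.]]
0 [[234. 272.]]
0.02 [[231. 247.]]
0.054 [[227. 204.]]
0.1 [[222. 142.]]
0.15 [[215.  72.]]
bar [[172. 243.]]
bar [[280. 297.]]
bar [[185. 230.]]
bar [[292. 283.]]
[[ 42  35  36  36  36  32  31  36  32  36  34  32  37  37  38  38  41  39  41  32  52 111]
 [ 35  38  35  34  31  35  33  35  36  37  33  32  32  43  38  35  32  39  40  31  65 132]
 [ 28  29  34  37  31  29  30  34  34  34  37  35  36  36  39  35  33  36  31  40  80 130]
 [ 37  29  37  34  30  34  33  31  35  35  37  35  32  39  36  33  30  43  35  59 114 129]
 [ 82  39  32  30  33  31  37  35  37  31  35  30  35  40  34  31  52  88  84 101 128 126]
 [107  89  37  30  34  34  36  45  33  36  34  34  34  35  33  35  70 130 132 126 126 128]
 [ 63 132  49  26  33  38  42  48  37  35  34  35  35  33  25  37  83 129 127 125 125 128]
 [ 85 109  38  31  38  39  40  36  38  38  34  34  32  32  30  42  92 127 128 128 129 127]
 [111  57  37  42  48  46  47  41  35  36  37  32  32  39  31  58 115 126 130 126 126 126]
 [ 74  44  43  50  52  51  48  48  36  34  34  34  34  51  49  81 126 129 127 125 125 123]
 [ 37
[... 1297 characters left out ...]
1 112 135 161 175 189 193 188 192 164 146 150 160 190 208 210]
 [123 121 104  88  98 118 106  96 103 117 140 165 178 188 189 189 192 184 178 172 172 190]
 [118 111 114  88 108 118 117  99 105 103 111 119 146 170 186 193 189 189 190 177 175 170]
 [100 105 115  91  85 105 115 112 116 114 105 110 109 125 157 174 186 191 190 191 190 152]
 [ 72  85 105  83  76  81 108 116 116 119 122 116 113 106 126 131 158 175 194 191 161 124]
 [ 68  67  78  71  67  76  80  95 105 112 124 122 118 112 125 108 117 141 165 166 101  92]
 [ 87  55  54  45  59  71  72  76  81  94 109 118 126 122 117 109  99 107 120 107  80  87]
 [103  70  72  58  83  90  69  66  69  74  79  95 115 124 127 120  98  90  98  89  80 100]]
```

Horizontally the fingers line up with the reported tool axis. Their visible tips, at crop (250,247), are about 35 mm higher than the pose implies if their x and y are right. So they probably closed just above the bar. I'll open and go down in small steps, watching the force.

```bash
python3 -m crank '[[0,0,0,0],[0,0,0,0],[0,0,0,0],[0,0,0,0],[0,0,0.01,0]]' 0 |grep force
python3 -m crank '[[0,0,0.007,0],[0,0,0.014,0],[0,0,0.02,0],[0,0,0.025,0],[0,0,0.025,0]]' 0 |egrep "force|pos"
python3 -c "
from h import *
b=cam('side')
cv2.imwrite('pics/n3.png',cv2.resize(b['color'][130:240,180:300],None,fx=5,fy=5,interpolation=2)[:,:,::-1])"
```

```text
ft_force: [-0.5, 0.5, 0.7]
grasp_force: 0.0
position: [0.4584, -0.0532, 0.0689]
ft_force: [0.2, -0.2, 0.4]
grasp_force: 0.0
```

View pics/n3.png

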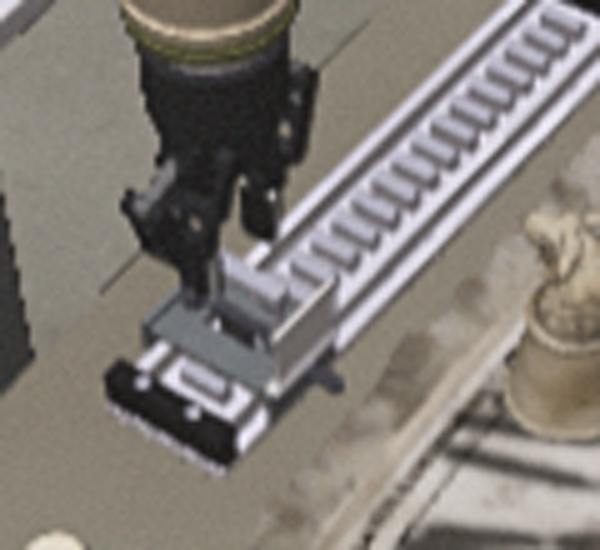

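The fingers now straddle the bar: the -y finger's tip is at (195,305) in front of it and the +y finger is behind at (262,225). Closing gently.

```bash
python3 -m crank '[[0,0,0,0],[0,0,0,0],[0,0,0,0],[0,0,0,0],[0,0,0,0]]' -1 20 |egrep "force|pos|width"
python3 -c "
from h import *
b=cam('side')
cv2.imwrite('pics/n4.png',cv2.resize(b['color'][130:240,180:300],None,fx=5,fy=5,interpolation=2)[:,:,::-1])"
```

```text
position: [0.4589, -0.0532, 0.0696]
ft_force: [-0.3, 0.8, 2.0]
grip_width: 0.124
grasp_force: 20.1
```

View pics/n4.png

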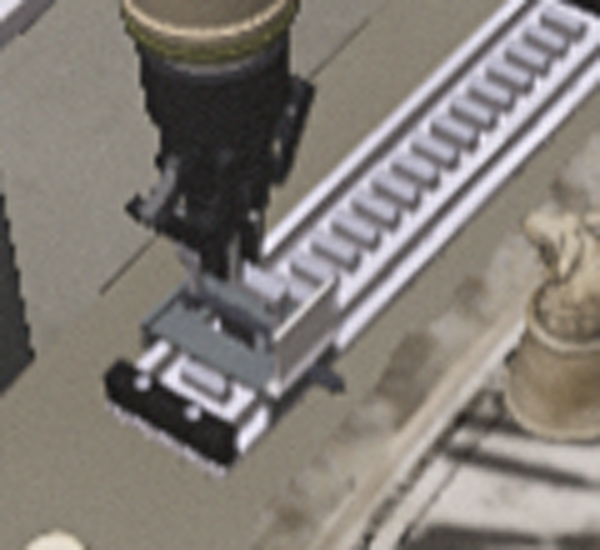

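The bar is gripped (10.5 mm, 20 N, no side force), but the tips overlap only its upper part at (225,275). I'll reopen, go 10 mm lower and regrip harder.

```bash
python3 -m crank '[[0,0,0,0],[0,0,0,0],[0,0,0.008,0],[0,0,0.017,0],[0,0,0.025,0]]' -0.4 |egrep "force|pos|width"
python3 -m crank '[[0,0,0,0],[0,0,0,0],[0,0,0,0],[0,0,0,0],[0,0,0,0]]' -1 80 |egrep "force|pos|width"
python3 -m crank '[[0,0,-0.012,0],[0,0,-0.024,0],[0,0,-0.036,0],[0,0,-0.048,0],[0,0,-0.054,0]]' -1 80 |egrep "force|pos|width"
python3 to.py .464 .055 .083
```

```text
position: [0.4586, -0.0531, 0.0589]
ft_force: [-0.1, 0.1, -0.1]
grip_width: 0.3
grasp_force: 0.0
position: [0.4583, -0.0533, 0.0591]
ft_force: [-0.6, -0.3, -3.2]
grip_width: 0.113
grasp_force: 79.1
position: [0.4584, -0.0532, 0.0816]
ft_force: [-3.6, -0.5, -5.5]
grip_width: 0.113
grasp_force: 78.9
pos [ 0.4584 -0.0532  0.0816] yaw -2.61 rows [-0.0017  0.2709 -0.0035] turn -0.0002 t 5.55 F [-3.6 -0.5 -5.5] g 0.11346640215075936 78.89394879341125
```

```bash
python3 -m crank '[[0,0.03,0,0],[0,0.06,0,0],[0,0.09,0,0],[0,0.12,0,0],[0,0.12,0,0]]' |egrep "force|pos|width"
python3 -c "
from h import *
b=cam('side')
cv2.imwrite('pics/n5.png',cv2.resize(b['color'][100:240,180:360],None,fx=4,fy=4,interpolation=2)[:,:,::-1])"
```

```text
position: [0.4607, -0.0029, 0.081]
ft_force: [-3.7, 0.5, -4.7]
grip_width: 0.11
grasp_force: 79.0
```

View pics/n5.png

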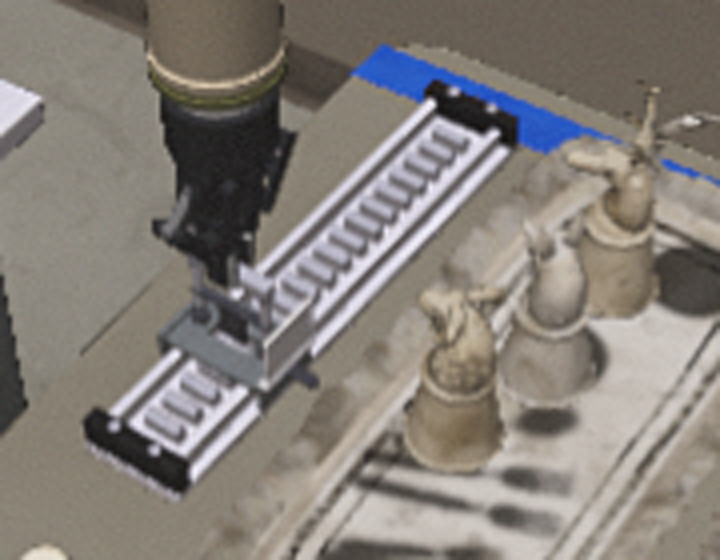

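The marker is sliding with the bar up and the pointer at (310,378). The full slide is 0.28 m, from 0.02 to 0.30, so 0.23 m remains.

```bash
python3 -m crank '[[0,0.06,0,0],[0,0.12,0,0],[0,0.18,0,0],[0,0.24,0,0],[0,0.3,0,0]]' |egrep "force|pos|width"
python3 -m crank '[[0,0.06,0,0],[0,0.12,0,0],[0,0.18,0,0],[0,0.24,0,0],[0,0.27,0,0]]' |egrep "force|pos|width"
python3 to.py .4712 .2267 .081
```

```text
position: [0.4661, 0.1149, 0.081]
ft_force: [-2.5, -2.6, -4.0]
grip_width: 0.113
grasp_force: 79.1
position: [0.4713, 0.2253, 0.0811]
ft_force: [-3.6, -1.0, -3.6]
grip_width: 0.116
grasp_force: 79.1
pos [0.4713 0.2253 0.0811] yaw -2.47 rows [0.0004 0.0035 0.0003] turn 0.0022 t 6.85 F [-3.6 -1.  -3.6] g 0.11649541959071136 79.14603352546692
```

Now lower, release and retreat straight up.

```bash
python3 -m crank '[[0,0.003,0,0],[0,0.003,0.015,0],[0,0.003,0.03,0],[0,0.003,0.045,0],[0,0.003,0.05,0]]' |egrep "force|pos|width"
python3 -m crank '[[0,0,0,0],[0,0,0,0],[0,0,0,0],[0,0,0,0],[0,0,0,0]]' -0.2 |egrep "force|pos|width"
python3 -m crank '[[0,0,-0.05,0],[0,0,-0.12,0],[0,0,-0.2,0],[0,0,-0.28,0],[0,0,-0.35,0]]' |egrep "force|pos|width"
python3 -m crank '[[0,-0.1,0,0],[0,-0.2,0,0],[0,-0.3,0,0],[0,-0.4,0,0],[0,-0.5,0,0]]' |egrep "force|pos|width"
python3 -m crank '[[0,-0.1,0,0],[0,-0.2,0,0],[0,-0.3,0,0],[0,-0.3,0,0],[0,-0.3,0,0]]' |egrep "force|pos|width"
python3 -c "
from h import *
a=cam('top');b=cam('side')
f=lambda i:cv2.resize(i,None,fx=4,fy=4,interpolation=2)[:,:,::-1]
cv2.imwrite('pics/n6.png',np.hstack([f(a['color'][120:260,135:225]),f(b['color'][100:240,250:350])]))"
```

```text
position: [0.4714, 0.2251, 0.0613]
ft_force: [-7.0, 8.9, 1.1]
grip_width: 0.113
grasp_force: 80.0
position: [0.472, 0.2232, 0.0613]
ft_force: [-0.2, 0.3, 0.0]
grip_width: 0.406
grasp_force: 0.0
position: [0.4718, 0.2233, 0.2032]
ft_force: [1.1, 1.6, -0.4]
grip_width: 0.399
grasp_force: 0.0
position: [0.462, 0.0218, 0.2012]
ft_force: [1.6, -0.5, 0.3]
grip_width: 0.4
grasp_force: 0.0
position: [0.4565, -0.0985, 0.2013]
ft_force: [0.5, 1.3, -0.5]
grip_width: 0.406
grasp_force: 0.0
```

View pics/n6.png

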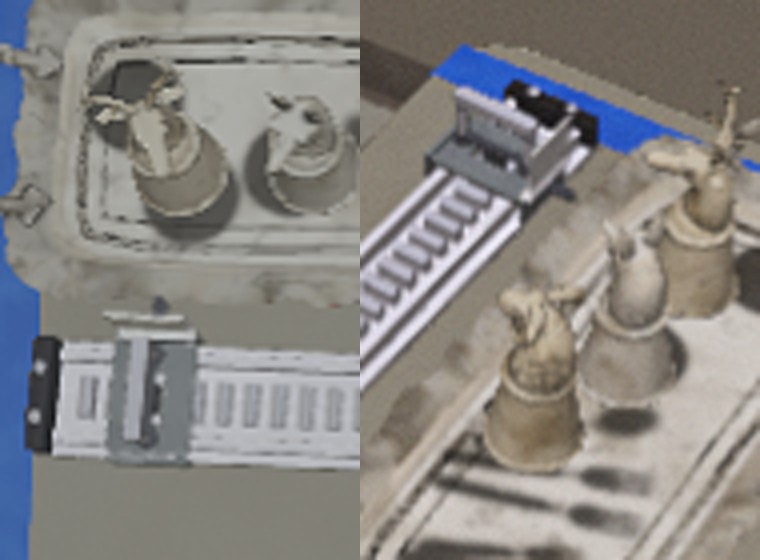

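The marker is near the far end with its pointer at (160,303), in front of the stag cup, whose base is at about (182,165). I'll check the bar height by triangulation and the pointer offset along the rail.

```bash
cat >> h.py <<'E'
def tri(a,ua,b,ub):
    o,d=ray(a,*ua);q,e=ray(b,*ub);s=np.linalg.lstsq(np.c_[d,-e],q-o,rcond=None)[0]
    A,B=o+d*s[0],q+e*s[1];return (A+B)/2,np.linalg.norm(A-B)
E
python3 - <<'E'
from h import *
a=cam('top');b=cam('side')
T=lambda u,v:(135+u/4-.4,120+v/4-.4); S=lambda u,v:(250+(u-360)/4-.4,100+v/4-.4)
# mid of bar top: top view mid of grip top, side view mid of grip top face
print('bar mid',tri(a,T(134,390),b,S(496,112)))
# predicted bar top corners if home vs 20mm up, as crop px
ey=np.array([.0457,.999]);ex=np.array([.999,-.0457]);c=np.array([.4632,.0947])
for h in(.092,.112):
  for y in(.13,):
    P=[[*(c+ex*i+ey*(y+j)),h] for i in(-.036,.036) for j in(-.006,.006)]
    pa=proj(a,P);pb=proj(b,P)
    print(h,((pa-[135,120]+.4)*4).round().tolist(),((pb-[250,100]+.4)*4+[360,0]).round().tolist())
p=onz(a,*T(160,303),.036)[:2];p2=onz(b,*S(568,193),.036)[:2];s=onz(a,*T(182,168),.003)[:2]
for q in(p,p2,s):print(((q-c)@ex).round(4),((q-c)@ey).round(4))
print(readout.get_obs()['clock'])
E
```

```text
bar mid (array([0.46937094, 0.22623802, 0.08376988]), np.float64(0.0008110269100846981))
0.092 [[138.0, 443.0], [120.0, 442.0], [148.0, 337.0], [130.0, 336.0]] [[452.0, 91.0], [461.0, 82.0], [531.0, 128.0], [540.0, 119.0]]
0.112 [[131.0, 440.0], [113.0, 439.0], [141.0, 332.0], [123.0, 331.0]] [[452.0, 71.0], [461.0, 62.0], [532.0, 108.0], [541.0, 99.0]]
0.0703 0.1304
0.0671 0.1316
0.1812 0.1305
9.1333
```

The bar is down: its image matches the fully home projection, not the raised one. The pointer is within about 3 mm of the stag along the rail. The cups look undisturbed and the arm is clear.

```bash
python3 -c "
from workcell import manip
print(manip.hand_in())"
```

```text
the job is handed in; nothing more can be done
None
```

I slid the lot marker to the 0.30 notch with its release bar down and handed the job in; by my camera measurements its pointer is within about 3 mm of the stag cup along the rail, though the hand-in returned no verdict.

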